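# Release and slide out a filter cassette with a pin tool

## Robot

A 6-joint arm with a two-finger parallel gripper is mounted at the origin on a cart in front of the work surface, level with it; the furniture and walls round the work are solid. World frame = base frame: x ahead of the robot, y to its left, z up, the work surface at z = 0. Lengths are in m, angles in rad, forces in N, time in s.
With the tool pointing down it reaches from about 0.325 to 0.85 m from the base axis. Payload 15.5 kg.
Tool frame: the origin (TCP) lies between the finger pads; the fingertips stand 25 mm ahead of it and the grasp point (between the pads) lies 6 mm ahead of it (r.nose_length is the distance from the TCP to the fingertips, in m); z points along the fingers, y is the line along which they close (so a half turn about z gives the same grasp; the last joint's range is limited). The gripper opens to 91 mm and grips with 3 to 60 N. Pads are 32 mm wide; open, the fingers measure 118 mm over their backs; the gripper's body (76 mm by 178 mm) begins 60 mm behind the grasp point.
Start: joints at [1.222, 0.494, 1.345, -0, 1.302, -0.096], TCP at [0.157, 0.605, 0.208] pointing down, gripper open.
Joint ranges: [-2.91, 2.91], [-0.82, 2.16], [0.22, 2.67], [-1.22, 4.37], [0.12, 2.79], [-3.08, 3.08]. Speed limits (rad/s): [1.89, 1.89, 2.57, 3.01, 3.01, 3.01].

## Interface

Orientations are given as a rotation vector (axis times angle).
In Python, from workcell import r gives the robot as it stands.
- The arm moves only by the tool step_arm, never from a script. Its argument "moves" is a list that holds one entry, the list of rows, each a list of 5 numbers: the shift along the tool's x, y, z in mm, then the turn about the tool's z in rad, then the opening, from 0 (shut) to 1 (fully open). In form: [[[x, y, z, turn, grip], ...]]. A call has 1 to 5 rows; each row shifts and turns the commanded pose from where the row before left it, along the tool's axes as they then stand; what a row does not reach is not made up. A row lasts 1/10 s, in which the tool goes at most 50 mm and 8.59 degrees, less where a joint would pass 70% of its speed; a pose out of reach is approached as far as the arm can. A call is refused whole if a number of a shift passes 50 or a number of a turn 0.15, either way. A call with a gripper value outside its range is refused whole. The fingers move at their own pace and stop on an object; "force" is the grip in N (left out, the last holds). Time passes only in rows, so rows that do not move let the fingers close. It gives the time, the measured TCP pose, the force, the opening and the grip force at its end, in the units of the state.
- r.observe(): the state, without advancing time (a new reading comes with each control period).
- r.get_image(name): name is "scene" or "side" or "wrist"; returns a dict with "img" (420x560x3 uint8, red, green, blue), "range_z" (420x560 float32, m along the optical axis (not along the pixel's ray), 0 where there is no reading), "fx", "fy", "cx", "cy" (pixels), "world_to_cam" (4x4, takes a point from world to camera coordinates). Camera axes: x right, y down, z forward; pixel columns grow to the right and rows downward; lengths in m; the calibration is good to about 2 mm. A picture is of the moment at which its call begins.
- r.job_done(): hands the job in; it is judged then, once.
The state is a dict: "time_s": time; "q": joint angles; "qd": joint speeds; "tau": joint torques, N m; "tcp_pos": TCP position; "ee_rot": TCP orientation; "ft_force": force on the tool from outside, world axes, zero at the start; "torque": the same for the moment, N m; "finger_gap": finger opening in m; "gripper_force": force on a finger pad.
Only numpy, scipy, OpenCV 4.12 (cv2) and the standard library are available. Lean on these libraries where they do the work, as an engineer would, in place of code of your own. Each camera call takes 0.05 s, during which the arm holds its last target. There are 200 camera calls.

## Task

Take the pin tool (the one with the slim square handle) from the wooden stand, press the release button down inside the small hole in the filter cassette and keep it down with the pin while you push the cassette all the way out of the dust filter unit, then stand the tool upright back in the wooden stand. Touch the unit only with the pin, be gentle with it (never more than 25 N), and leave the other things where they are.

Things in the scene. Friction and masses are not known exactly. Their poses are not given: they have to be found in the camera images.
- filter_unit: Grey bench dust filter unit, fixed, 180 (x) x 130 (y) x 68 mm, origin at the centre of its underside, z up. Its +x end is the raised fan end with louvres, 68 mm high; the cassette slides out level along the unit's own -x. Two side walls 12 mm thick, 60 mm high, stand beside the cassette (to y = +-65 mm).
- cassette (a joint): How far the grey plastic cassette (104 mm wide, flat top 56 mm above the bench) is out, m: 0 = in and latched, 0.062 = fully out, at a rubber end stop (1 N per mm). About 2.5 N of friction. With the release up, hidden teeth block it at 1, 19 and 37 mm out, so the release must be held down for the first 52 mm; past that the catch springs up behind the last tooth and keeps it out.
- release_catch (a joint): How far the release button is pressed, m: 0 = up, 0.0065 = bottomed hard. The catch clears the teeth from 0.004 on. Spring: 2 N to start, 8 N at 0.004, 12 N at 0.0065. It springs up by itself when let go.
- release_hole (a point): Centre of the mouth of the release hole, 10 mm in diameter, vertical, in the cassette's flat top; moves with the cassette. In it sits the round flat end (8 mm in diameter) of the release button. Its rest height differs from unit to unit, 2 to 17 mm below this mouth, and is not measured: feel for it.
- tool_stand: Fixed wooden block 50 (x) x 124 (y) x 48 mm high, origin at the centre of its underside, z up, with two vertical holes 13 mm in diameter and 43 mm deep in its top, on its y axis at -36 and +36 mm.
- stand_hole0 (a point): Centre of the mouth of the stand's hole at y = -36 mm.
- stand_hole1 (a point): Centre of the mouth of the stand's hole at y = +36 mm.
- pin_tool: Pin tool, 50 to 100 g, loose, upright in one hole of the stand, parallel to the stand's axes. Origin on its axis at the underside of the collar, z up. Steel pin 5 mm in diameter from z = -40 to 0 mm; collar 24 mm in diameter from 0 to 6 mm, resting on the stand's top; black square handle 16 x 16 mm (faces along x and y) from 6 to 76 mm, gripped from above.
- pin_tip (a point): Centre of the pin's lower end, 40 mm below the collar's underside.
- thick_tool: The other tool in the stand: a round black mushroom-shaped handle, up to 38 mm in diameter, from 6 to 50 mm above the collar's underside, and an 11 mm thick steel end, too thick for the release hole. Origin as for the pin tool. Leave it.
- pot: Small paint pot with a lid, 50 mm in diameter, 54 mm high, a bystander. Origin at the centre of its underside.
- square_bottle: Square bottle with a dark cap, 37 x 40 x 66 mm, a bystander. Origin at the centre of its underside.
- dropper_bottle: Pale bottle with a pointed nozzle, 36 mm in diameter, 92 mm high, a bystander. Origin at the centre of its underside.
Things that resemble listed ones, but are neither listed nor needed, are in the scene too. Several things have the shape of the filter_unit; the one meant has the colours described above.

How it is judged:
By the outcome, as a careful person would: the job done as asked, in the order asked, and still so for the second after the job is handed in, with the robot touching nothing.
It also fails if it takes over 64 s, if anything falls off the work surface, if the arm or the gripper's body presses on something with over 40 N, if the wrist force passes 120 N, or if a joint passes its speed limit or range.

## Working session

There is one attempt and no reset: what is moved stays moved. The work goes in short steps, Python scripts to look and compute and a tool call to move; the robot and the scene stay as the last step left them, time stands still between calls to the robot, and variables do not carry over. Pictures are saved under pics/ and viewed, at most 10 in all, crops included, and the job is handed in when it is done.

Besides the shell and the picture viewer there is one more tool, called after "Request:" as name(argument=value, ...), one argument or row to a line, values as JSON. step_arm: Moves the arm, as the interface text tells. Its arguments: {"type":"object","properties":{"moves":{"type":"array","items":{"type":"array","items":{"type":"array","items":{"type":"number"}}}},"force":{"type":"number"}},"required":["moves"]}

```bash
mkdir -p pics
cat > h.py <<'E'
import numpy as np, cv2
from workcell import r
def grab(n):
    d=r.get_image(n); np.savez(f'pics/{n}.npz',**d); return d
def pts(d):
    z=d['range_z']; v,u=np.indices(z.shape)
    c=np.stack([(u-d['cx'])/d['fx']*z,(v-d['cy'])/d['fy']*z,z],-1)
    T=np.linalg.inv(d['world_to_cam']); return c@T[:3,:3].T+T[:3,3]
def ray(d,u,v,h):
    T=np.linalg.inv(d['world_to_cam']); k=T[:3,:3]@np.array([(u-d['cx'])/d['fx'],(v-d['cy'])/d['fy'],1.])
    o=T[:3,3]; return o+k*(h-o[2])/k[2]
def proj(d,p):
    c=d['world_to_cam']@np.append(p,1); return d['fx']*c[0]/c[2]+d['cx'],d['fy']*c[1]/c[2]+d['cy']
E
python3 - <<'E'
from h import *
for n in ['scene','side','wrist']:
    d=grab(n); cv2.imwrite(f'pics/{n}0.png',d['img'][...,::-1]); print(n,d['fx'],np.linalg.inv(d['world_to_cam'])[:3,3])
a=cv2.imread('pics/scene0.png');b=cv2.imread('pics/side0.png')
s=r.observe();print(s['tcp_pos'],s['ee_rot'],r.nose_length,s['time_s'])
E
```

```text
scene 461.98513665115223 [-0.34148298 -0.53581503  1.01489581]
side 441.8230819756717 [0.32221496 0.91159078 0.87889392]
wrist 319.1487947721018 [0.08793796 0.62210555 0.38444919]
[0.15682811 0.60470332 0.20717611] [-3.97538956e-01 -3.11613922e+00  1.43188111e-03] 0.025 0.15
```

View pics/scene0.png

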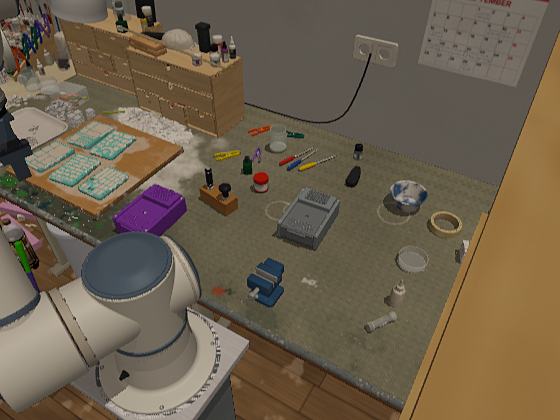

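View pics/side0.png

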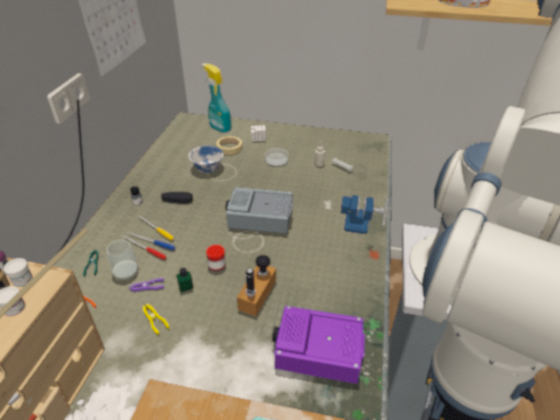

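The scene view shows the grey unit at (310,217) with a purple lookalike at (150,210). The stand is at (219,197), with a slim handle at (209,178) and a mushroom handle at (225,190). In the side view the unit is at (260,210), the stand at (257,290), the slim handle at (250,282) and the mushroom at (263,263).

Possible confusions: the mushroom tool for the pin tool, and the purple unit for the grey one. I choose the slim handle and the grey unit, and check both in a crop.

Run:
```python
from h import *
D={n:dict(np.load(f'pics/{n}.npz')) for n in ['scene','side']}
a=D['scene']['img'][150:260,190:350,::-1];b=D['side']['img'][180:320,200:310,::-1]
a=cv2.resize(a,None,fx=3.5,fy=3.5,interpolation=2)[:385];b=cv2.resize(b,None,fx=2.1,fy=2.1,interpolation=2)
c=np.zeros((385,800,3),np.uint8);c[:,:560]=a;c[:b.shape[0],565:565+b.shape[1]]=b;cv2.imwrite('pics/crop.png',c)
for n,(u0,u1,v0,v1) in {'scene':(190,350,150,260),'side':(200,310,180,320)}.items():
    d=D[n];P=pts(d);hsv=cv2.cvtColor(d['img'],cv2.COLOR_RGB2HSV)
    m=np.zeros(P.shape[:2],bool);m[v0:v1,u0:u1]=1;m&=(d['range_z']>0)
    # stand wood top
    w=m&(hsv[...,0]>5)&(hsv[...,0]<22)&(hsv[...,1]>110)&(P[...,2]>.038)&(P[...,2]<.056)
    if w.sum()>20:
        q=P[w];print(n,'stand top n',w.sum(),np.median(q[:,2]),cv2.minAreaRect((q[:,:2]*1000).astype(np.float32)))
    k=m&(hsv[...,2]<70)&(P[...,2]>.075)
    cn,lab,st,ce=cv2.connectedComponentsWithStats(k.astype(np.uint8))
    for i in range(1,cn):
        if st[i,4]>15: q=P[lab==i];print(n,'dark',ce[i],st[i,4],q.mean(0),q.max(0))
    g=m&(hsv[...,1]<60)&(P[...,2]>.05)&(P[...,2]<.075)
    cn,lab,st,ce=cv2.connectedComponentsWithStats(g.astype(np.uint8))
    for i in range(1,cn):
        if st[i,4]>200:
            q=P[lab==i];print(n,'grey',ce[i],cv2.minAreaRect((q[:,:2]*1000).astype(np.float32)),np.percentile(q[:,2],[5,50,95]))
            f=q[q[:,2]>.064];print(' fan',f.mean(0))
```

```text
scene stand top n 342 0.04656252762494306 ((586.1580200195312, 193.40679931640625), (131.27801513671875, 198.22035217285156), 79.97816467285156)
scene dark [208.43902439 174.97560976] 82 [0.51936708 0.23729599 0.09973086] [0.5291874  0.2507233  0.12448351]
scene dark [224.36363636 187.45454545] 99 [0.50312689 0.16472361 0.09231248] [0.52264882 0.18469661 0.10047449]
scene grey [308.90336134 211.99579832] ((576.6380615234375, -91.63615417480469), (190.63888549804688, 131.25616455078125), 3.75518798828125) [0.05209456 0.05712314 0.06938743]
 fan [ 0.6354936  -0.08835876  0.06767827]
side stand top n 581 0.04672822192199444 ((585.5507202148438, 186.76016235351562), (128.00717163085938, 205.41885375976562), 74.10747528076172)
side dark [262.5        261.47761194] 134 [0.50741565 0.17739477 0.09304672] [0.52506763 0.18994508 0.0998837 ]
side dark [249.66666667 280.28395062] 81 [0.52137343 0.24742917 0.09828947] [0.52895787 0.25114227 0.12339818]
side grey [259.86015982 203.76598174] ((583.1585693359375, -89.68582916259766), (192.0697784423828, 137.19613647460938), 5.428667068481445) [0.05215599 0.05694372 0.06874153]
 fan [ 0.63711108 -0.08256459  0.06730937]
```

View pics/crop.png

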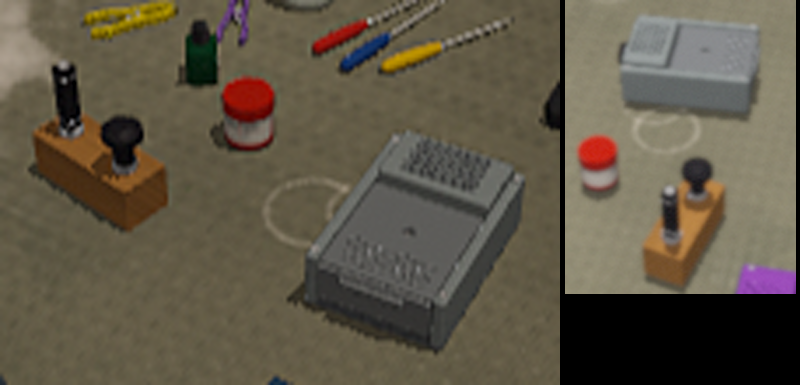

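The crop confirms it: slim square handle at crop (66,100), mushroom at (122,140), and the grey unit with its hole at about (409,231), which is scene pixel (307,216). I'm moving above the pin tool, then turning the gripper so it closes along the stand's x.

Request:
step_arm(
  moves=[
    [[-43,-25,0,0,1],[-43,-25,0,0,1],[-43,-25,0,0,1],[-43,-25,0,0,1],[-43,-25,0,0,1]],
  ],
)

```text
time_s: 0.65
tcp_pos: [0.3346, 0.4284, 0.2076]
ee_rot: [-0.397, -3.116, 0.0]
ft_force: [0.8, 0.4, 0.3]
finger_gap: 0.0909
gripper_force: 0.0
```

Request:
step_arm(
  moves=[
    [[-43,-25,0,0,1],[-43,-25,0,0,1],[-43,-25,0,0,1],[-43,-25,0,0,1],[-43,-25,0,0,1]],
  ],
)

```text
time_s: 1.15
tcp_pos: [0.5115, 0.2533, 0.2076]
ee_rot: [-0.398, -3.116, -0.0]
ft_force: [0.4, 1.2, -0.7]
finger_gap: 0.0914
gripper_force: 0.0
```

Request:
step_arm(
  moves=[
    [[0,0,0,0.149,1],[0,0,0,0.149,1],[0,0,0,0.149,1],[0,0,0,0.149,1],[0,0,0,0.149,1]],
  ],
)

```text
time_s: 1.65
tcp_pos: [0.5102, 0.2549, 0.2074]
ee_rot: [-1.513, -2.753, 0.001]
ft_force: [-0.3, 0.5, -0.4]
finger_gap: 0.091
gripper_force: 0.0
```

Request:
step_arm(
  moves=[
    [[0,0,0,0.149,1],[0,0,0,0.149,1],[0,0,0,0.149,1],[0,0,0,0.149,1],[0,0,0,0.149,1]],
  ],
)

```text
time_s: 2.15
tcp_pos: [0.5102, 0.255, 0.2074]
ee_rot: [-2.411, -2.014, 0.001]
ft_force: [1.0, -0.7, 0.1]
finger_gap: 0.0914
gripper_force: 0.0
```

Run:
```python
from h import *
from scipy.spatial.transform import Rotation as R
d=grab('wrist');cv2.imwrite('pics/w1.png',d['img'][...,::-1]);s=r.observe()
print(s['time_s'],s['tcp_pos'],R.from_rotvec(s['ee_rot']).as_matrix().round(3).tolist(),s['q'])
P=pts(d);print(np.linalg.inv(d['world_to_cam'])[:3,:4].round(3))
```

```text
2.2 [0.51021887 0.25497235 0.20741689] [[0.189, 0.982, -0.0], [0.982, -0.189, -0.0], [-0.0, -0.0, -1.0]] [3.58739856e-01 4.17120631e-01 1.48290937e+00 1.68657815e-05
 1.24200410e+00 5.48443628e-01]
[[ 0.984 -0.173 -0.045  0.521]
 [-0.178 -0.953 -0.245  0.323]
 [-0.     0.249 -0.969  0.385]]
```

View pics/w1.png

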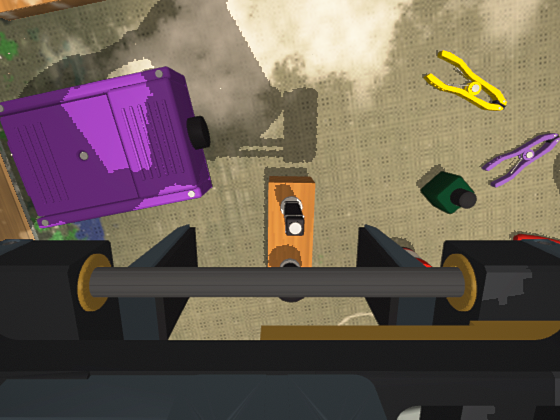

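The wrist view shows the stand at (290,230), the pin handle at (295,220) with a white spot on its top, and the mushroom partly hidden at (290,280). Next I'm computing the handle axis and the stand yaw from this view, with two-view triangulation for height.

Run:
```python
from h import *
d=dict(np.load('pics/wrist.npz'));P=pts(d);hsv=cv2.cvtColor(d['img'],cv2.COLOR_RGB2HSV)
m=np.zeros(P.shape[:2],bool);m[170:245,262:320]=1
top=m&(abs(P[...,2]-.124)<.008)
q=P[top];print('handle top',top.sum(),np.median(q,0),q.min(0),q.max(0))
b=cv2.minAreaRect((q[:,:2]*1000).astype(np.float32));print(b)
w=m&(hsv[...,0]>5)&(hsv[...,0]<22)&(hsv[...,1]>110)&(abs(P[...,2]-.048)<.006)
q=P[w];print('stand',w.sum(),np.median(q[:,2]))
# left/right edges per row via ray at z=.048
L=[];Rr=[]
for v in range(182,240,2):
    u=np.where(w[v])[0]
    if len(u)>5: L.append(ray(d,u[0]-.5,v,.048));Rr.append(ray(d,u[-1]+.5,v,.048))
for E in (L,Rr):
    f=cv2.fitLine(np.float32([e[:2] for e in E])*1000,cv2.DIST_HUBER,0,.01,.01).ravel();f=f*np.sign(f[1]) if 0 else f;print(f, np.degrees(np.arctan2(f[0],f[1])))
v,u=np.where(w);print('top edge y px',v.min(),ray(d,290,v.min()-.5,.048))
vv,uu=np.where(top);c=(uu.mean(),vv.mean());print('px',c,ray(d,*c,.124))
# two-view: scene/side dark tops
for n in ['scene','side']:
    e=dict(np.load(f'pics/{n}.npz'));print(n,proj(e,ray(d,*c,.124)))
    Q=pts(e);k=(abs(Q[...,2]-.122)<.006)&(np.hypot(Q[...,0]-.523,Q[...,1]-.243)<.03);y,x=np.where(k);print(k.sum(),x.mean(),y.mean())
```

```text
handle top 364 [0.52156282 0.2411011  0.12450837] [0.51254173 0.23095455 0.11602145] [0.53053283 0.24846913 0.12800747]
((521.5614013671875, 239.8674774169922), (16.397523880004883, 15.689336776733398), 75.72686767578125)
stand 2137 0.04835635765019647
[1.8532868e-01 9.8267657e-01 4.9574585e+02 2.3907582e+02] 10.680295
[1.8971622e-01 9.8183894e-01 5.4675293e+02 2.3830066e+02] 10.936222
top edge y px 181 [0.52537378 0.26693201 0.048     ]
px (np.float64(294.30494505494505), np.float64(225.52472527472528)) [0.52151479 0.24072204 0.124     ]
scene (np.float64(207.2011210315278), np.float64(168.17592665355335))
26 207.69230769230768 169.1153846153846
side (np.float64(249.9912306664429), np.float64(270.6377649859165))
48 249.60416666666666 271.8333333333333
```

Request:
step_arm(
  moves=[
    [[-12,14,0,0,1],[0,0,30,0,0.7],[0,0,40,0,0.6],[0,0,36,0,0.6],[0,0,0,0,0.6]],
  ],
  force=30,
)

```text
time_s: 2.7
tcp_pos: [0.5194, 0.2398, 0.0978]
ee_rot: [-2.4, -2.023, 0.011]
ft_force: [0.7, 0.2, 1.1]
finger_gap: 0.0623
gripper_force: 0.0
```

Request:
step_arm(
  moves=[
    [[0,0,0,0,0],[0,0,0,0,0],[0,0,0,0,0],[0,0,0,0,0],[0,0,0,0,0]],
  ],
  force=40,
)

```text
time_s: 3.2
tcp_pos: [0.5224, 0.2409, 0.1024]
ee_rot: [2.404, 2.021, 0.002]
ft_force: [-0.3, -0.7, 0.2]
finger_gap: 0.0221
gripper_force: 0.0
```

Request:
step_arm(
  moves=[
    [[0,0,0,0,0],[0,0,0,0,0],[0,0,0,0,0]],
  ],
)

```text
time_s: 3.5
tcp_pos: [0.5223, 0.2409, 0.102]
ee_rot: [2.405, 2.021, 0.001]
ft_force: [-0.3, 0.4, 6.0]
finger_gap: 0.0155
gripper_force: 40.0
```

Request:
step_arm(
  moves=[
    [[0,0,-15,0,0],[0,0,-30,0,0],[0,0,-30,0,0],[0,0,-25,0,0],[0,0,0,0,0]],
  ],
)

```text
time_s: 4.0
tcp_pos: [0.5236, 0.2413, 0.2047]
ee_rot: [2.404, 2.02, 0.007]
ft_force: [0.0, 0.0, -1.9]
finger_gap: 0.0154
gripper_force: 40.0
```

Run:
```python
from h import *
from scipy.spatial.transform import Rotation as R
s=r.observe();M=R.from_rotvec(s['ee_rot']).as_matrix();print(s['time_s'],s['tcp_pos'],M.round(3).tolist(),s['ft_force'],s['finger_gap'])
for n,(u,v) in {'scene':(306.9,216),'side':(200+(706-565)/2.1,180+50/2.1)}.items():
    d=dict(np.load(f'pics/{n}.npz'));p=ray(d,u,v,.056);print(n,p);print(M.T@(p-s['tcp_pos']))
```

```text
4.0 [0.52363041 0.24134153 0.2047457 ] [[0.172, 0.985, 0.005], [0.985, -0.172, 0.002], [0.002, 0.004, -1.0]] [ 0.0385806  0.0358179 -1.9329425] 0.01541094721655203
scene [ 0.55758352 -0.09619424  0.056     ]
[-0.32702273  0.09085156  0.14835976]
side [ 0.55740487 -0.09066909  0.056     ]
[-0.32161069  0.08972508  0.14836786]
```

Request:
step_arm(
  moves=[
    [[-40,10,0,0,0],[-40,10,0,0,0],[-40,10,0,0,0],[-40,10,0,0,0],[-40,10,0,0,0]],
  ],
)

```text
time_s: 4.5
tcp_pos: [0.5363, 0.0336, 0.2007]
ee_rot: [-2.404, -2.021, 0.001]
ft_force: [0.9, 1.2, -0.1]
finger_gap: 0.0155
gripper_force: 40.0
```

Request:
step_arm(
  moves=[
    [[-40,10,0,0,0],[-40,10,0,0,0],[-40,10,0,0,0],[-40,10,0,0,0],[0,0,0,0,0]],
  ],
)

```text
time_s: 5.0
tcp_pos: [0.5488, -0.1337, 0.2006]
ee_rot: [2.408, 2.017, -0.002]
ft_force: [0.9, 0.4, -0.9]
finger_gap: 0.0154
gripper_force: 40.0
```

Request:
step_arm(
  moves=[
    [[0,0,0,0,0],[0,0,0,0,0]],
  ],
)

```text
time_s: 5.2
tcp_pos: [0.5484, -0.1285, 0.201]
ee_rot: [-2.404, -2.021, 0.001]
ft_force: [0.5, -0.3, -2.1]
finger_gap: 0.0155
gripper_force: 40.0
```

Run:
```python
from h import *
from scipy.spatial.transform import Rotation as R
d=grab('wrist');cv2.imwrite('pics/w2.png',d['img'][...,::-1]);s=r.observe()
print(s['time_s'],s['tcp_pos'],R.from_rotvec(s['ee_rot']).as_matrix().round(3).tolist())
p=[.5575,-.093,.056];print(proj(d,p))
```

```text
5.25 [ 0.54847656 -0.1282561   0.20117447] [[0.171, 0.985, -0.001], [0.985, -0.171, 0.0], [0.0, -0.001, -1.0]]
(np.float64(281.1002939647438), np.float64(161.09775867799073))
```

View pics/w2.png

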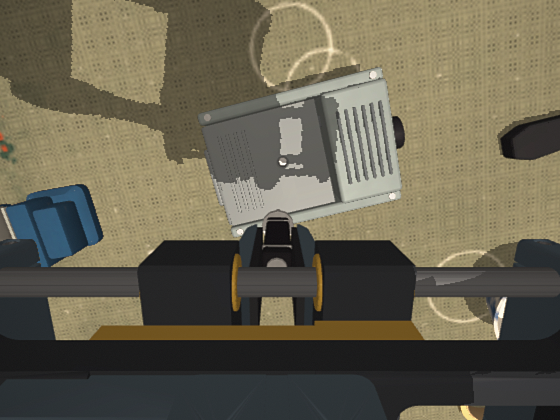

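The unit is at (300,150), turned about 14° in the image. The hole is at (282,161) and the held tool's collar is at (278,216). I'm zooming in on the hole and collar.

Run:
```python
from h import *
d=dict(np.load('pics/wrist.npz'));i=d['img'][...,::-1]
c=np.hstack([cv2.resize(i[149:173,270:294],(396,396),interpolation=0),cv2.resize(i[200:240,258:298],(396,396),interpolation=0)]);cv2.imwrite('pics/c2.png',c)
P=pts(d);hsv=cv2.cvtColor(d['img'],cv2.COLOR_RGB2HSV)
a=P[150:172,300:312];print('top z',np.median(P[140:185,250:315,2][P[140:185,250:315,2]>.03]))
h=P[156:167,276:288,2]*1000;print(h.round().astype(int))
m=np.zeros(P.shape[:2],bool);m[60:245,180:420]=1
# wall tops z .06 outline & fan
u=m&(P[...,2]>.045)&(P[...,2]<.075)
u=cv2.morphologyEx(u.astype(np.uint8),cv2.MORPH_OPEN,np.ones((3,3)))>0
fan=u&(P[...,2]>.0645);q=P[fan];print('fan',fan.sum(),cv2.minAreaRect((q[:,:2]*1000).astype(np.float32)))
k=P[...,:2][u&(P[...,2]<.0645)];print('body',cv2.minAreaRect((k*1000).astype(np.float32)))
# step edge between fan and cassette: left boundary of fan rows
E=[]
for v in range(105,200,3):
    x=np.where(fan[v])[0]
    if len(x)>5:E.append(ray(d,x[0]-.5,v,.068)[:2])
f=cv2.fitLine(np.float32(E)*1000,cv2.DIST_HUBER,0,.01,.01).ravel();print('step yaw',f,np.degrees(np.arctan2(-f[0],f[1])))
# screws: bright corner dots, z~.06/.068
for (x,y,z) in [(207,118,.060),(375,75,.068),(392,196,.068),(240,232,.060)]: print(ray(d,x,y,z))
```

```text
top z 0.05628395104673567
[[ 56  56  57  56  57  57  55  55  55  55  57  56]
 [ 55  57  57  56  55  42  45  46  55  55  56  57]
 [ 56  56  55  55  48  50  49  49  49  40  56  57]
 [ 56  54  55  46  48  49  51  51  49  49   8  55]
 [ 56  55   7  50  49  50  50  49  49  50   9  56]
 [ 54  55   7  49  48  49  49  50  49  48   8  49]
 [ 55  55   7  50  50  49  49  50  49  48   9  51]
 [ 57  54   9  50  49  48  48  50  49  48   7  54]
 [ 57  55  52   8  50  48  50  48  49   8  49  55]
 [ 56  56  56  50   9   8   8  49   8  48  55 378]
 [ 56  56  56  56  53  49  48  49  51  55  55  56]]
fan 7276 ((637.2218627929688, -88.68122100830078), (62.098236083984375, 107.85865783691406), 3.9699299335479736)
body ((582.9082641601562, -92.56099700927734), (200.99720764160156, 130.5010223388672), 3.8597524166107178)
step yaw [ 6.783002e-02 -9.976969e-01  6.056378e+02 -8.507583e+01] -176.11064
[ 0.49439949 -0.03986701  0.06      ]
[ 0.65440186 -0.03001017  0.068     ]
[ 0.66021412 -0.14464623  0.068     ]
[ 0.50259574 -0.15803077  0.06      ]
```

View pics/c2.png

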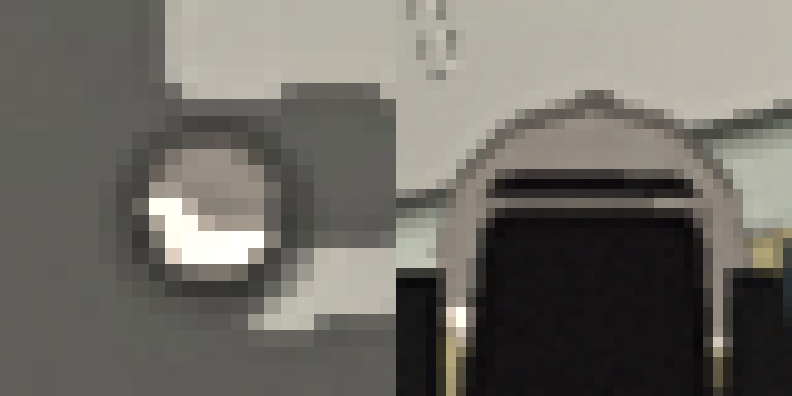

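Run:
```python
from h import *
from scipy.spatial.transform import Rotation as R
d=dict(np.load('pics/wrist.npz'));s=r.observe();M=R.from_rotvec(s['ee_rot']).as_matrix();t=np.array(s['tcp_pos'])
for p in ([12,0,54],[12,0,48],[0,12,51],[0,-12,51]): print(p,proj(d,t+M@np.array(p)/1000))
for n,h in (('disc',.049),('mouth',.056)):
    p=ray(d,282.4,161,h);print(n,p,(M.T@(p-t)*1000).round(1))
print('unit -x in tool',(M.T@[-.9977,-.068,0]).round(3))
e=R.from_matrix(np.linalg.inv(d['world_to_cam'])[:3,:3]).as_matrix()
```

```text
[12, 0, 54] (np.float64(278.66850875055076), np.float64(206.23310274844616))
[12, 0, 48] (np.float64(278.719758489593), np.float64(208.20167873088457))
[0, 12, 51] (np.float64(294.76408463361844), np.float64(222.799756951122))
[0, -12, 51] (np.float64(262.59773979674475), np.float64(222.8241587121661))
disc [ 0.5587983  -0.09384155  0.049     ] [ 35.6   4.4 152.2]
mouth [ 0.55880146 -0.09312809  0.056     ] [ 36.3   4.3 145.2]
unit -x in tool [-0.238 -0.971  0.001]
```

Request:
step_arm(
  moves=[
    [[20,3,0,0,0],[18,2.5,0,0,0],[0,0,20,0,0],[0,0,20,0,0],[0,0,0,0,0]],
  ],
)

```text
time_s: 5.75
tcp_pos: [0.5592, -0.0912, 0.1595]
ee_rot: [-2.401, -2.021, 0.004]
ft_force: [-0.5, 0.9, -0.2]
finger_gap: 0.0156
gripper_force: 40.0
```

Request:
step_arm(
  moves=[
    [[0,0,0,0,0],[0,0,0,0,0],[0,0,0,0,0]],
  ],
)

```text
time_s: 6.05
tcp_pos: [0.5612, -0.0929, 0.1626]
ee_rot: [2.404, 2.021, 0.001]
ft_force: [0.4, 0.1, -0.5]
finger_gap: 0.0154
gripper_force: 40.0
```

Run:
```python
from h import *
from scipy.spatial.transform import Rotation as R
s=r.observe();M=R.from_rotvec(s['ee_rot']).as_matrix();t=np.array(s['tcp_pos']);print(t,s['ft_force'],M.round(3).tolist())
o=[]
for n in ['scene','side']:
    d=grab(n);a,b=proj(d,t+M@[0,0,.094]);print(n,a,b,proj(d,[.5588,-.0931,.056]));a,b=int(a),int(b)
    o.append(cv2.resize(d['img'][b-20:b+20,a-20:a+20,::-1],(396,396),interpolation=0))
cv2.imwrite('pics/c3.png',np.hstack(o))
d=grab('wrist');cv2.imwrite('pics/w3.png',d['img'][...,::-1])
```

```text
[ 0.56123857 -0.09287392  0.16258442] [ 0.38779842  0.0527073  -0.53736043] [[0.172, 0.985, 0.001], [0.985, -0.172, -0.0], [-0.0, 0.001, -1.0]]
scene 306.72925481116874 211.81418023974962 (np.float64(306.1873846954202), np.float64(215.3887359465756))
side 265.97980530504066 199.8583084584935 (np.float64(266.8691651761286), np.float64(203.2503983488745))
```

View pics/c3.png

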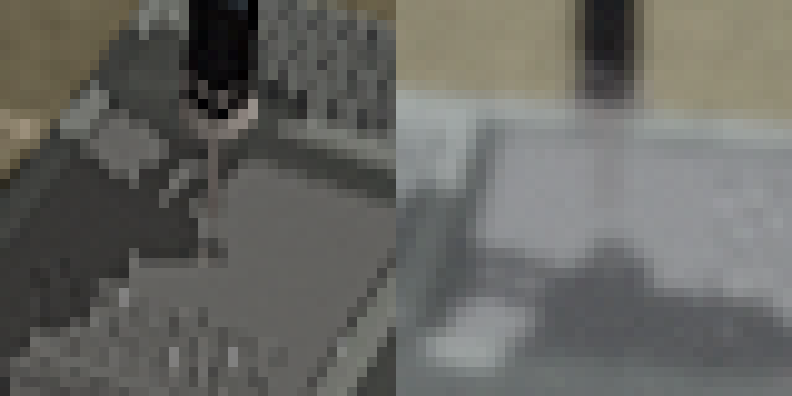

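In the crops the pin hangs directly above the dark hole in the scene view (both in crop column 213). The side view is too blurred to show the hole. Next I feel downward.

Request:
step_arm(
  moves=[
    [[0,0,5,0,0],[0,0,4,0,0],[0,0,0,0,0],[0,0,0,0,0]],
  ],
)

```text
time_s: 6.6
tcp_pos: [0.5606, -0.0928, 0.1524]
ee_rot: [-2.405, -2.021, 0.0]
ft_force: [-0.0, -0.2, -1.0]
finger_gap: 0.0156
gripper_force: 40.0
```

Request:
step_arm(
  moves=[
    [[0,0,2,0,0],[0,0,2,0,0],[0,0,0,0,0],[0,0,0,0,0]],
  ],
)

```text
time_s: 7.0
tcp_pos: [0.5607, -0.0928, 0.1486]
ee_rot: [-2.405, -2.021, 0.0]
ft_force: [0.2, -0.4, -0.6]
finger_gap: 0.0157
gripper_force: 40.0
```

Request:
step_arm(
  moves=[
    [[0,0,1,0,0],[0,0,1,0,0],[0,0,0,0,0],[0,0,0,0,0]],
  ],
)

```text
time_s: 7.4
tcp_pos: [0.5607, -0.0928, 0.1466]
ee_rot: [2.405, 2.021, -0.0]
ft_force: [-0.6, -0.1, -1.0]
finger_gap: 0.0156
gripper_force: 40.0
```

Request:
step_arm(
  moves=[
    [[0,0,1,0,0],[0,0,1,0,0],[0,0,0,0,0],[0,0,0,0,0]],
  ],
)

```text
time_s: 7.8
tcp_pos: [0.5607, -0.0928, 0.1446]
ee_rot: [-2.405, -2.021, 0.0]
ft_force: [-0.1, 0.3, -0.8]
finger_gap: 0.0154
gripper_force: 40.0
```

Request:
step_arm(
  moves=[
    [[0,0,1,0,0],[0,0,1,0,0],[0,0,0,0,0],[0,0,0,0,0]],
  ],
)

```text
time_s: 8.2
tcp_pos: [0.5608, -0.0928, 0.1427]
ee_rot: [2.405, 2.021, 0.0]
ft_force: [-0.5, 0.1, 0.6]
finger_gap: 0.0154
gripper_force: 40.0
```

Request:
step_arm(
  moves=[
    [[0,0,1,0,0],[0,0,0,0,0],[0,0,0,0,0]],
  ],
)

```text
time_s: 8.5
tcp_pos: [0.5608, -0.0929, 0.1417]
ee_rot: [2.405, 2.021, 0.0]
ft_force: [0.0, -0.9, 1.6]
finger_gap: 0.0158
gripper_force: 40.0
```

Request:
step_arm(
  moves=[
    [[0,0,1,0,0],[0,0,1,0,0],[0,0,0,0,0],[0,0,0,0,0]],
  ],
)

```text
time_s: 8.9
tcp_pos: [0.5608, -0.0929, 0.1397]
ee_rot: [2.405, 2.021, 0.0]
ft_force: [-0.2, -1.3, 5.1]
finger_gap: 0.0155
gripper_force: 40.0
```

Request:
step_arm(
  moves=[
    [[0,0,1,0,0],[0,0,1,0,0],[0,0,0.7,0,0],[0,0,0,0,0],[0,0,0,0,0]],
  ],
)

```text
time_s: 9.4
tcp_pos: [0.561, -0.0929, 0.1372]
ee_rot: [2.405, 2.021, 0.0]
ft_force: [-1.2, 0.3, 9.0]
finger_gap: 0.0153
gripper_force: 40.0
```

Request:
step_arm(
  moves=[
    [[-0.5,-1.9,0,0,0],[-0.5,-1.9,0,0,0],[-0.5,-1.9,0,0,0],[0,0,0,0,0]],
  ],
)

```text
time_s: 9.8
tcp_pos: [0.5559, -0.0935, 0.1376]
ee_rot: [2.404, 2.02, 0.003]
ft_force: [1.8, 1.4, 7.3]
finger_gap: 0.0155
gripper_force: 40.1
```

Request:
step_arm(
  moves=[
    [[-0.7,-2.9,0,0,0],[-0.7,-2.9,0,0,0],[-0.7,-2.9,0,0,0]],
  ],
)

```text
time_s: 10.1
tcp_pos: [0.5473, -0.0941, 0.1376]
ee_rot: [2.403, 2.02, 0.003]
ft_force: [3.3, 0.9, 7.4]
finger_gap: 0.0156
gripper_force: 40.1
```

Request:
step_arm(
  moves=[
    [[-0.7,-2.9,0.4,0,0],[-0.7,-2.9,0.4,0,0],[-0.7,-2.9,0,0,0],[-0.7,-2.9,0,0,0],[-0.7,-2.9,0,0,0]],
  ],
)

```text
time_s: 10.6
tcp_pos: [0.5325, -0.0951, 0.1369]
ee_rot: [2.403, 2.019, 0.003]
ft_force: [4.3, 0.3, 8.1]
finger_gap: 0.0155
gripper_force: 40.1
```

Request:
step_arm(
  moves=[
    [[-0.7,-2.9,0,0,0],[-0.7,-2.9,0,0,0],[-0.7,-2.9,0,0,0],[-0.7,-2.9,0,0,0],[-0.7,-2.9,0,0,0]],
  ],
)

```text
time_s: 11.1
tcp_pos: [0.5176, -0.0961, 0.1368]
ee_rot: [2.403, 2.019, 0.003]
ft_force: [4.3, -0.1, 9.2]
finger_gap: 0.0158
gripper_force: 40.1
```

Request:
step_arm(
  moves=[
    [[-0.7,-2.9,0,0,0],[-0.7,-2.9,0,0,0],[-0.7,-2.9,0,0,0],[-0.7,-2.9,0,0,0],[-0.7,-2.9,0,0,0]],
  ],
)

```text
time_s: 11.6
tcp_pos: [0.5027, -0.0971, 0.1368]
ee_rot: [2.403, 2.019, 0.003]
ft_force: [2.2, -0.2, 9.3]
finger_gap: 0.0153
gripper_force: 40.1
```

Request:
step_arm(
  moves=[
    [[-0.5,-1.9,0,0,0],[-0.5,-1.9,0,0,0],[0,0,0,0,0]],
  ],
)

```text
time_s: 11.9
tcp_pos: [0.4984, -0.0974, 0.1368]
ee_rot: [2.404, 2.02, 0.003]
ft_force: [2.7, 0.3, 9.1]
finger_gap: 0.0154
gripper_force: 40.1
```

Request:
step_arm(
  moves=[
    [[-0.3,-1,0,0,0],[-0.3,-1,0,0,0],[0,0,0,0,0]],
  ],
)

```text
time_s: 12.2
tcp_pos: [0.4965, -0.0976, 0.1368]
ee_rot: [2.403, 2.02, 0.003]
ft_force: [3.3, 0.2, 8.6]
finger_gap: 0.0155
gripper_force: 40.1
```

Request:
step_arm(
  moves=[
    [[-0.3,-1,0,0,0],[-0.3,-1,0,0,0],[0,0,0,0,0]],
  ],
)

```text
time_s: 12.5
tcp_pos: [0.4947, -0.0979, 0.1369]
ee_rot: [2.403, 2.019, 0.003]
ft_force: [4.4, -0.1, 8.8]
finger_gap: 0.0157
gripper_force: 40.2
```

Force is starting to rise; a little further to confirm the stop.

Request:
step_arm(
  moves=[
    [[-0.5,-2,0,0,0],[-0.25,-1,0,0,0],[0,0,0,0,0]],
  ],
)

```text
time_s: 12.8
tcp_pos: [0.4921, -0.0982, 0.137]
ee_rot: [2.403, 2.019, 0.004]
ft_force: [4.7, 1.5, 7.9]
finger_gap: 0.0155
gripper_force: 40.3
```

Request:
step_arm(
  moves=[
    [[-0.4,-1.5,0,0,0],[0,0,0,0,0],[0,0,0,0,0]],
  ],
)

```text
time_s: 13.1
tcp_pos: [0.4908, -0.0984, 0.1371]
ee_rot: [2.402, 2.019, 0.005]
ft_force: [6.5, 0.5, 8.5]
finger_gap: 0.0157
gripper_force: 40.4
```

The force is now climbing at about 1 N/mm, so the cassette is against the rubber stop. I'll ease off inside the hole, lift out and look.

Request:
step_arm(
  moves=[
    [[0.5,1.5,0,0,0],[0.5,2,0,0,0],[0,0,-8,0,0],[0,0,-15,0,0],[0,0,-25,0,0]],
  ],
)

```text
time_s: 13.6
tcp_pos: [0.491, -0.0972, 0.1836]
ee_rot: [-2.403, -2.019, 0.003]
ft_force: [0.4, 0.4, -1.0]
finger_gap: 0.0151
gripper_force: 40.0
```

Request:
step_arm(
  moves=[
    [[-35,0,-15,0,0],[0,0,0,0,0],[0,0,0,0,0]],
  ],
)

```text
time_s: 13.9
tcp_pos: [0.4859, -0.1324, 0.1992]
ee_rot: [-2.406, -2.02, -0.0]
ft_force: [-0.1, -0.4, -0.9]
finger_gap: 0.0158
gripper_force: 40.0
```

Run:
```python
from h import *
from scipy.spatial.transform import Rotation as R
d=grab('wrist');cv2.imwrite('pics/w4.png',d['img'][...,::-1]);s=r.observe();M=R.from_rotvec(s['ee_rot']).as_matrix();t=np.array(s['tcp_pos'])
print(s['time_s'],t,M.round(3).tolist(),s['ft_force'])
x=np.array([.9977,.068,0]);print('hole at 62',proj(d,np.array([.5588,-.0931,.056])-.062*x))
print('tool to stand', (M.T@(np.array([.5223,.2409,t[2]])-t)*1000).round(1))
for p in ([12,0,54],[0,12,51],[0,-12,51]): print(p,proj(d,t+M@np.array(p)/1000))
```

```text
13.95 [ 0.48572329 -0.13180955  0.19880172] [[0.173, 0.985, -0.001], [0.985, -0.173, 0.0], [0.0, -0.001, -1.0]] [-0.51783727  0.19344417 -1.58628632]
hole at 62 (np.float64(282.83633593284816), np.float64(161.35768449789296))
tool to stand [ 3.734e+02 -2.840e+01  2.000e-01]
[12, 0, 54] (np.float64(278.11238904131096), np.float64(205.70938863955163))
[0, 12, 51] (np.float64(294.17770441391417), np.float64(222.23403422593202))
[0, -12, 51] (np.float64(262.0814281468626), np.float64(222.27083464442762))
```

View pics/w4.png

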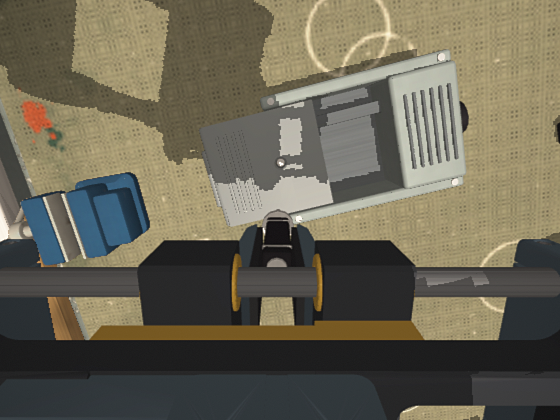

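The cassette's hole is now at (280,162), within about 2 px of the predicted full-out position (282.8,161.4), and there is a gap behind the cassette. I'm carrying the tool back, raised to clear the mushroom handle.

Request:
step_arm(
  moves=[
    [[0,-3,-30,0,0],[40,-3,0,0,0],[40,-3,0,0,0],[40,-3,0,0,0],[40,-3,0,0,0]],
  ],
)

```text
time_s: 14.45
tcp_pos: [0.4982, 0.0304, 0.2285]
ee_rot: [-2.404, -2.021, 0.001]
ft_force: [0.8, 0.1, -0.6]
finger_gap: 0.0157
gripper_force: 40.0
```

Request:
step_arm(
  moves=[
    [[40,-3,0,0,0],[40,-3,0,0,0],[40,-3,0,0,0],[40,-3,0,0,0],[40,-3,0,0,0]],
  ],
)

```text
time_s: 14.95
tcp_pos: [0.5176, 0.2301, 0.2283]
ee_rot: [-2.404, -2.022, 0.002]
ft_force: [1.1, -0.3, -1.9]
finger_gap: 0.0156
gripper_force: 40.0
```

Request:
step_arm(
  moves=[
    [[13,0,0,0,0],[0,0,0,0,0],[0,0,0,0,0],[0,0,0,0,0]],
  ],
)

```text
time_s: 15.35
tcp_pos: [0.5205, 0.2395, 0.2289]
ee_rot: [-2.406, -2.02, 0.001]
ft_force: [0.1, -0.3, -1.5]
finger_gap: 0.0157
gripper_force: 40.0
```

Run:
```python
from h import *
from scipy.spatial.transform import Rotation as R
d=grab('wrist');s=r.observe();M=R.from_rotvec(s['ee_rot']).as_matrix();t=np.array(s['tcp_pos'])
print(s['time_s'],t,M.round(3).tolist());print('to stand',(M.T@(np.array([.5223,.2409,.102])-t)*1000).round(1))
o=[cv2.resize(d['img'][160:250,235:325,::-1],(396,396))]
for n in ['side']:
    e=grab(n);a,b=proj(e,t+M@[0,0,.094]);a,b=int(a),int(b);o.append(cv2.resize(e['img'][b-30:b+30,a-30:a+30,::-1],(396,396)))
cv2.imwrite('pics/c5.png',np.hstack(o))
```

```text
15.4 [0.52065556 0.23948244 0.22904455] [[0.173, 0.985, -0.0], [0.985, -0.173, -0.0], [-0.0, -0.0, -1.0]]
to stand [  1.7   1.4 127. ]
```

View pics/c5.png

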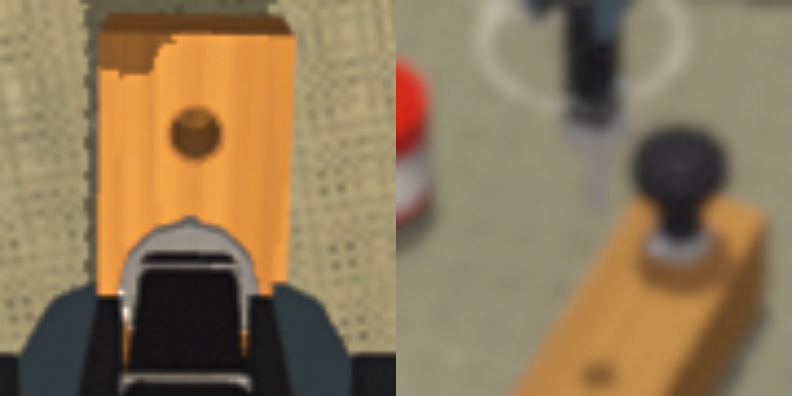

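The pin hangs straight and the collar sits at the same image position as before, so it hasn't slipped. The stand hole is visible at crop (195,132). I'm lowering back to the recorded grasp pose.

Request:
step_arm(
  moves=[
    [[1.5,1.5,0,0,0],[0,0,20,0,0],[0,0,20,0,0],[0,0,20,0,0],[0,0,0,0,0]],
  ],
)

```text
time_s: 15.95
tcp_pos: [0.5214, 0.2409, 0.167]
ee_rot: [-2.405, -2.02, 0.006]
ft_force: [-0.2, -0.1, -1.1]
finger_gap: 0.0158
gripper_force: 40.0
```

Request:
step_arm(
  moves=[
    [[0,0,10,0,0],[0,0,10,0,0],[0,0,10,0,0],[0,0,10,0,0],[0,0,0,0,0]],
  ],
)

```text
time_s: 16.45
tcp_pos: [0.5218, 0.2415, 0.1277]
ee_rot: [-2.404, -2.021, 0.003]
ft_force: [-0.8, -0.8, -0.4]
finger_gap: 0.0161
gripper_force: 40.0
```

Request:
step_arm(
  moves=[
    [[0,0,10,0,0],[0,0,10,0,0],[0,0,0,0,0],[0,0,0,0,0]],
  ],
)

```text
time_s: 16.85
tcp_pos: [0.5225, 0.2417, 0.1089]
ee_rot: [-2.405, -2.021, 0.001]
ft_force: [0.4, -0.7, -0.2]
finger_gap: 0.0159
gripper_force: 40.0
```

Request:
step_arm(
  moves=[
    [[0,0,3,0,0],[0,0,2,0,0],[0,0,1,0,0],[0,0,0,0,0]],
  ],
)

```text
time_s: 17.25
tcp_pos: [0.5226, 0.2417, 0.103]
ee_rot: [2.405, 2.021, -0.0]
ft_force: [0.9, -0.7, -1.0]
finger_gap: 0.0159
gripper_force: 40.0
```

Request:
step_arm(
  moves=[
    [[0,0,0.5,0,0],[0,0,0.5,0,0],[0,0,0,0,0]],
  ],
)

```text
time_s: 17.55
tcp_pos: [0.5226, 0.2418, 0.1021]
ee_rot: [2.405, 2.021, 0.0]
ft_force: [-0.6, 0.4, -2.2]
finger_gap: 0.0157
gripper_force: 40.0
```

Request:
step_arm(
  moves=[
    [[0,0,0.5,0,0],[0,0,0.5,0,0],[0,0,0,0,0]],
  ],
)

```text
time_s: 17.85
tcp_pos: [0.5229, 0.2419, 0.1019]
ee_rot: [2.405, 2.021, 0.002]
ft_force: [-1.3, -0.5, 11.1]
finger_gap: 0.0156
gripper_force: 40.0
```

Seated. Releasing in place, then rising straight up.

Request:
step_arm(
  moves=[
    [[0,0,-0.5,0,0],[0,0,0,0,0.6],[0,0,0,0,0.6],[0,0,0,0,0.6],[0,0,0,0,0.6]],
  ],
)

```text
time_s: 18.35
tcp_pos: [0.5225, 0.2418, 0.1015]
ee_rot: [-2.405, -2.021, 0.0]
ft_force: [-0.6, 0.4, 0.7]
finger_gap: 0.0448
gripper_force: 0.0
```

Request:
step_arm(
  moves=[
    [[0,0,0,0,0.6],[0,0,0,0,0.6],[0,0,-25,0,0.6],[0,0,-35,0,0.6],[0,0,-35,0,0.6]],
  ],
)

```text
time_s: 18.85
tcp_pos: [0.5222, 0.2416, 0.1975]
ee_rot: [-2.405, -2.021, 0.002]
ft_force: [2.0, -0.8, -0.0]
finger_gap: 0.055
gripper_force: 0.0
```

Request:
step_arm(
  moves=[
    [[0,0,-35,0,0.6],[0,0,-20,0,0.6],[-20,0,0,0,0.6],[0,0,0,0,0.6]],
  ],
)

```text
time_s: 19.25
tcp_pos: [0.519, 0.2208, 0.2523]
ee_rot: [2.405, 2.02, 0.001]
ft_force: [0.2, -0.3, -1.2]
finger_gap: 0.055
gripper_force: 0.0
```

Run:
```python
from h import *
d=grab('wrist');a=d['img'][150:250,230:350,::-1];e=grab('scene')
o=np.hstack([cv2.resize(a,(396,330)),cv2.resize(e['img'][150:250,200:340,::-1],(400,330))]);cv2.imwrite('pics/fin.png',o);print(r.observe()['time_s'])
P=pts(d);k=(abs(P[...,2]-.124)<.005)&(np.hypot(P[...,0]-.522,P[...,1]-.241)<.03);print(k.sum(),np.median(P[k],0))
```

```text
19.35
279 [0.52160435 0.24096847 0.1245882 ]
```

View pics/fin.png

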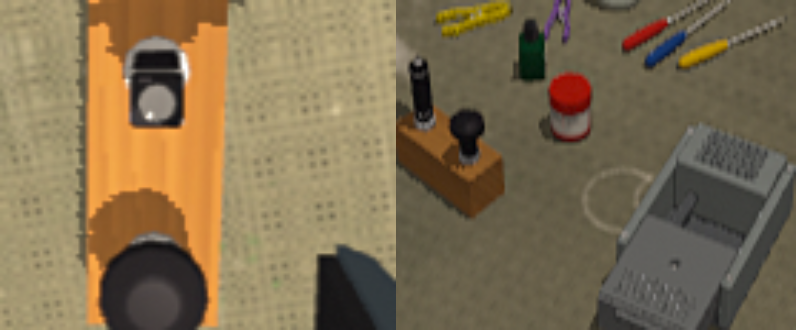

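The pin tool is upright and seated in the stand at crop (157,90), with its top at 124.6 mm as before. The cassette is out at crop (670,270), and the other things are where they were. Handing in.

```bash
python3 -c "
from workcell import r
print(r.job_done())"
```

```text
the job is handed in; nothing more can be done
None
```

The job is handed in, verdict not shown: the release was held down with the pin while the cassette was pushed to its end stop (readings up to about 11 N), and the pin tool stands upright in its stand again, at about 19 s.

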